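Change the grinding head on a wet glass grinder

ROBOT

A 6-joint arm with a two-finger parallel gripper is mounted at the origin on the work surface. World frame = base frame: x ahead of the robot, y to its left, z up, the work surface at z = 0. Lengths are in m, angles in rad, forces in N, time in s.
With the tool pointing down it reaches from about 0.225 to 0.875 m from the base axis. Payload 3.4 kg.
Tool frame: the origin (TCP) lies on the centre line of the jaws, within the pads' length; the fingertips stand 14 mm ahead of it and the grasp point (between the pads) lies 5 mm behind it; z points along the fingers, y is the line along which they close (so a half turn about z gives the same grasp; the last joint's range is limited). The gripper opens to 85 mm and grips with 20 to 120 N. Pads are 22 mm wide; open, the fingers measure 114 mm over their backs; the gripper's body (76 mm by 85 mm) begins 54 mm behind the grasp point. The pads swing forward as they close: fully open they stand 13 mm farther back than shut.
Start: joints at [1.157, 0.276, 1.505, -0, 1.361, -0.121], TCP at [0.166, 0.551, 0.206] pointing down, gripper open.
Joint ranges: [-2.89, 2.89], [-0.75, 2.08], [0.22, 2.7], [-1.18, 4.32], [0.11, 2.71], [-2.7, 2.7]. Speed limits (rad/s): [2.57, 2.57, 3.14, 3.14, 3.14, 3.14].

INTERFACE

Orientations are given as a unit quaternion [w, x, y, z].
In Python, from rig import manip, eyes gives the robot as it stands.
- The arm moves only by the shell command python3 -m creep 'ROWS' [FORCE]. ROWS is JSON, a list of rows, each a list of 5 numbers: the opening, from 0 (shut) to 1 (fully open), then the shift along the tool's x, y, z normalised to -1 to 1, where 1 is 0.5 m, then the turn about the tool's z normalised to -1 to 1, where 1 is 360 degrees. In form: [[fingers, dx, dy, dz, spin], ...]. A call has 1 to 10 rows; each row is the pose to reach, as a shift and turn from the pose commanded when the call began, along the tool's axes at that moment, turning the shorter way round; what a row does not reach only later rows make up. A row lasts 1/10 s, in which the tool goes at most 50 mm and 8.59 degrees, less where a joint would pass 70% of its speed; a pose out of reach is approached as far as the arm can. A call with a number of a shift or a turn outside -1 to 1 is refused whole. A call with a gripper value outside its range is refused whole. The fingers move at their own pace and stop on an object; FORCE is the grip in N (left out, the last holds). Time passes only in rows, so rows that repeat a pose let the fingers close. It gives the time, the measured TCP pose, the force, the opening and the grip force at its end, in the units of the state.
- manip.get_state(): the state, without advancing time (a new reading comes with each control period).
- eyes.get_image(name): name is "side" or "top" or "wrist"; returns a dict with "frame" (384x512x3 uint8, red, green, blue), "fx", "fy", "cx", "cy" (pixels), "R" (3x3) and "t" (3): a world point X has camera coordinates R X + t. Camera axes: x right, y down, z forward; pixel columns grow to the right and rows downward; lengths in m; the calibration is good to about 2 mm. A picture is of the moment at which its call begins. There is no depth.
- manip.sign_off(): hands the job in; it is judged then, once.
Trained networks look in the newest picture that a camera, given by its name, has taken for a name from the list of things; names that differ only in an ending like _2 or _b are one class to them, and where a whole thing is asked for, a point or a joint stands for the part that bears it (a point fixed in the world has none). Each returns a list of dicts, best first, with "confidence" (0 to 1); they miss things now and then, are a little off and sometimes report something else, mostly with a low value. They report only what shows in the picture. A call takes as long as a camera call.
- eyes.regions_of(camera, label): "mask" (384x512 bool, what is visible of it) and "bbox" ([left, top, right, bottom] in pixels, round what is visible of it).
- eyes.place_of(camera, label): "centre" ([column, row] in pixels: a listed point, or the origin of a listed thing).
The state is a dict: "clock": time; "qpos": joint angles; "qd": joint speeds; "effort": joint torques, N m; "position": TCP position; "ee_rot": TCP orientation; "contact_force": force on the tool from outside, world axes, zero at the start; "moment": the same for the moment, N m; "width": finger opening in m; "gripper_force": force on a finger pad.
Only numpy, scipy, OpenCV 4.12 (cv2) and the standard library are available. Lean on these libraries where they do the work, as an engineer would, in place of code of your own. Each camera call takes 0.05 s, during which the arm holds its last target. There are 200 camera calls.

TASK

Fit the blue-collared grinding head to the glass grinder: slide it out through the open front of its fork in the rack, put it down over the grinder's upright arbor and turn its knurled collar until the hidden keyway in its underside drops over the cross pin. Then push it fully home on its seat against the sprung seal and finish while holding it there, fingers still on the collar and pressing down, so that a colleague can tighten the set screw. Leave the orange head and the other loose things on the bench where they are.

Things in the scene. Friction and masses are not known exactly. Their poses are not given: they have to be found in the camera images.
- blue_head: the grinding head to fit, 0.2 to 0.33 kg, 62 mm high, axis vertical. From below: dark diamond drum 46 mm dia (0 to 24 mm up), brass neck 30 mm dia (24 to 36), knurled blue collar 50 mm dia (36 to 62). Origin: centre of the drum's underside; z up along the axis. Either head may hang in either fork of the rack
- blue_collar (a point): middle of the blue head's knurled collar, on its axis, 49 mm above its underside: the part to grip and turn. The collar is 50 mm dia, 26 mm high, its top 62 mm above the underside
- blue_keyway (a point): centre of the mouth of the blind bore (18 mm dia, 36 mm deep) in the blue head's underside, same point and axes as the head's origin. The keyway is a straight slot 8.5 mm wide right across the underside along the head's own x axis, so it fits the pin again after every half turn; it cannot be seen from above
- orange_head: the same kind of head with an orange collar, in the other fork of the rack; it stays there
- rack: aluminium fork rack fixed to the bench, 130 x 250 mm, 52 mm high. Origin: on the bench midway between its two forks; x points to its closed back, -x out of the forks' open fronts. A head hangs at x = 0, y = +60 or -60 mm, its neck in the slot, its collar resting on the plate, its origin 16 mm above the bench; its drum is clear of the plate once its origin is beyond x = -68 mm
- fork_plus (a point): the middle of the rack's fork at y = +60 mm, on top of the 8 mm thick fork plate, 52 mm above the bench. The slot is 34 mm wide, from the plate's front edge at rack x = -45 mm to its closed end at 17 mm. A head in it can rise only 4 mm before its drum meets the plate from below
- fork_minus (a point): the same for the fork at y = -60 mm
- grinder: green wet glass grinder fixed to the bench, 250 x 230 mm, grid deck 105 mm above the bench. A clear splash guard, its top 167 mm above the bench, stands along the back, 78 to 110 mm behind the arbor; a black socket 22 mm high stands on the deck at x = 45, y = 98 mm. Origin: on the bench under the arbor's axis; x to its back
- arbor_seat (a point): the point on the arbor's axis level with the shoulder on which the head's underside rests when fully home, 103 mm above the bench, in a well 64 mm square in the deck; z up. The arbor stands vertical and is held by its brake. A head's origin is 13 mm above this point when it rides on the pin, 5 mm when its keyway has dropped over the pin, 0 when pushed home
- arbor_tip (a point): tip of the steel arbor, 34 mm above the seat. The arbor is 16 mm dia; its last 4 mm taper to 10 mm dia
- arbor_pin (a point): centre of the brass cross pin through the arbor, 10 mm above the seat: 6 mm dia, 28 mm long, level. It points in another direction each time and this entry's axes do not tell it (they are the grinder's); the top of the pin is 13 mm above the seat
- seal_top (a point): top of the sprung black seal ring (38 mm dia) around the arbor's foot when free, 5 mm above the seat. It pushes the head up with 5 N there and 9 N when pressed down level with the seat, so a head that is let go rises again
- pliers: red-handled running pliers lying on the bench, about 170 mm long, 14 mm high
- glass_cutter: brass pen-shaped glass cutter lying on the bench, 150 mm long, 16 mm thick
- foil_roll: flat roll of copper foil, 72 mm dia, 8 mm high
- flux_jar: small jar, 56 mm dia, 70 mm high
- solder_reel: reel of solder with black flanges, 66 mm dia, 40 mm high
- amber_glass: amber glass offcut lying flat, 90 x 70 x 4 mm
- green_glass: green glass offcut lying flat, 120 x 50 x 4 mm

How it is judged:
On the way, in this order (a step that is already met when the one before it is completed fails the run):
1. the blue head has been slid out of its fork, clear of the rack (origin more than 70 mm in front of the fork line) (x of blue_head in the frame of rack below -0.07 m), for 0.1 s.
2. the blue head is on the arbor with its keyway over the pin (origin at most 8 mm above the seat, within 4 mm of the axis) (z of blue_head in the frame of arbor_seat below 0.008 m and horizontal distance between blue_head and arbor_seat below 0.004 m), for 0.2 s.
At the end, for the whole second after the job is handed in: through the last second the blue head stands upright on the arbor, pushed home: origin less than 2 mm above the seat and within 3 mm of the axis, at rest, pressed on the grinder with more than 4 N, and the fingers still hold it (more than 3 N); the orange head is where it was, within 30 mm (z of blue_head in the frame of arbor_seat below 0.002 m and horizontal distance between blue_head and arbor_seat below 0.003 m and angle between blue_head's own z axis and vertical below 0.08 rad and linear speed of blue_head below 0.02 m/s and contact force between blue_head and grinder above 4 N and contact force between the fingers and blue_head above 3 N and distance of orange_head from where it was at the start of the episode below 0.03 m); the arm keeps its last pose, push and grip.
It fails at once if the orange head was moved more than 30 mm (distance of orange_head from where it was at the start of the episode above 0.03 m).
It fails at once if a loose thing on the bench was moved more than 30 mm (distance of any of pliers, glass_cutter, foil_roll, flux_jar, solder_reel, amber_glass, green_glass from where it was at the start of the episode above 0.03 m).
It also fails if it takes over 58 s, if anything falls off the work surface, if the arm or the gripper's body presses on something with over 40 N, if the wrist force passes 120 N, or if a joint passes its speed limit or range.

## Working session

There is one attempt and no reset: what is moved stays moved. The work goes in short steps, Python scripts to look and compute and a shell command to move; the robot and the scene stay as the last step left them, time stands still between calls to the robot, and variables do not carry over. Pictures are saved under pics/ and viewed, at most 13 in all, crops included, and the job is handed in when it is done.

```bash
mkdir -p pics; ls; cat > h.py <<'E'
import numpy as np, cv2
from rig import manip, eyes
def save(n,f): 
    im=eyes.get_image(n); cv2.imwrite(f,im["frame"][:,:,::-1]); return im
def tri(obs):
    A=[];b=[]
    for im,(u,v) in obs:
        R,t=np.array(im["R"]),np.array(im["t"])
        x=(u-im["cx"])/im["fx"]; y=(v-im["cy"])/im["fy"]
        for k,c in((0,x),(1,y)):
            A.append(R[k]-c*R[2]); b.append(c*t[2]-t[k])
    X=np.linalg.lstsq(np.array(A),np.array(b),rcond=None)[0]
    return X
def ray(im,uv,z):
    R,t=np.array(im["R"]),np.array(im["t"]); c=-R.T@t
    d=R.T@np.array([(uv[0]-im["cx"])/im["fx"],(uv[1]-im["cy"])/im["fy"],1]); return c+d*(z-c[2])/d[2]
def proj(im,X):
    p=np.array(im["R"])@X+np.array(im["t"]); return np.array([im["cx"]+im["fx"]*p[0]/p[2],im["cy"]+im["fy"]*p[1]/p[2]])
E
python3 - <<'E'
from h import *
ims={n:save(n,f"pics/{n}0.png") for n in("side","top","wrist")}
print(manip.get_state())
for l in["blue_collar","orange_head","blue_head","fork_plus","fork_minus","rack","grinder","arbor_tip","arbor_pin","arbor_seat"]:
    o={}
    for n in("side","top"):
        r=eyes.place_of(n,l)
        if r: o[n]=r[0]; print(l,n,[(np.round(q["centre"],1),round(q["confidence"],2)) for q in r[:2]])
    if len(o)==2: print("   ",tri([(ims[n],o[n]["centre"]) for n in o]).round(4))
a=np.hstack([cv2.imread(f"pics/{n}0.png") for n in("side","top")]); 
E
```

```text
pics
{'clock': 0.15, 'qpos': array([ 1.15703474e+00,  2.76456690e-01,  1.50581189e+00, -1.81718807e-05,
        1.36071047e+00, -1.21007010e-01]), 'qd': array([-0.00093202, -0.00299398, -0.00468371, -0.00060068, -0.00085646,
       -0.00025839]), 'effort': array([ 1.69037143e-03, -4.17142904e+01, -2.46032041e+01,  7.61598494e-05,
        7.61620933e-03, -1.19549640e-05]), 'position': array([0.16578621, 0.55014531, 0.20544662]), 'ee_rot': array([-1.74579806e-04,  1.45853213e-01,  9.89305999e-01, -6.70910601e-04]), 'contact_force': array([-1.02042494,  0.59765622, -0.42145436]), 'moment': array([-0.0438804 ,  0.02419393,  0.01764806]), 'gripper_force': 0.0, 'width': 0.08530764894023374}
blue_collar side [(array([193.4, 145.3]), 0.67)]
blue_collar top [(array([406.2, 231.9]), 0.61), (array([168.6, 175.6]), 0.46)]
    [ 0.31   -0.2682  0.5912]
orange_head side [(array([213.8, 175.1]), 0.58)]
orange_head top [(array([202.2, 185.5]), 0.62)]
    [0.5906 0.1909 0.0223]
blue_head side [(array([195., 158.]), 0.46), (array([271.8, 168.5]), 0.15)]
blue_head top [(array([170.2, 177.7]), 0.61)]
  
[... 447 characters left out ...]
y([318.8, 204.5]), 0.61)]
    [ 0.6084  0.2535 -0.0224]
grinder side [(array([296.6, 250.4]), 0.78), (array([191.1, 241.2]), 0.29)]
grinder top [(array([312.3, 202.6]), 0.63)]
    [ 0.5389 -0.204  -0.0082]
arbor_tip side [(array([296.9, 215.5]), 0.83), (array([192. , 146.7]), 0.74)]
arbor_tip top [(array([319.6, 201. ]), 0.58), (array([171.5, 176.7]), 0.28)]
    [ 0.5279 -0.2074  0.1462]
arbor_pin side [(array([296.2, 223.9]), 0.69), (array([296.9, 226.3]), 0.64)]
arbor_pin top [(array([321.2, 200.8]), 0.85)]
    [ 0.5278 -0.2129  0.119 ]
arbor_seat side [(array([297.3, 223.5]), 0.71)]
arbor_seat top [(array([317.3, 202.7]), 0.94), (array([167.3, 174.7]), 0.75)]
    [ 0.5277 -0.2066  0.1142]
```

View pics/side0.png

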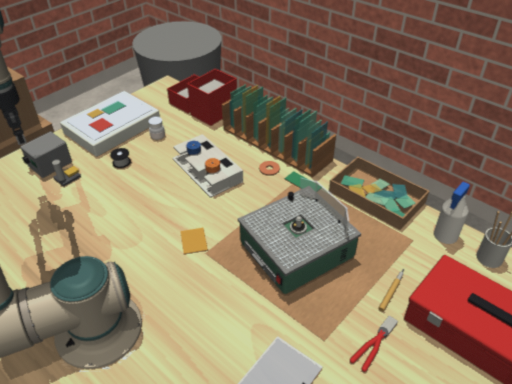

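View pics/top0.png

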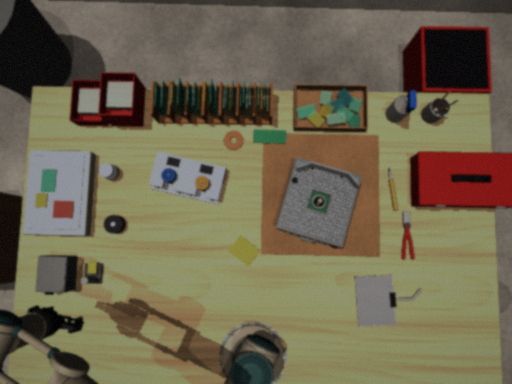

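The side picture shows the blue head at about (193,147) and the orange one at (213,165). In the top picture they are at (169,176) and (203,184), with the arbor at (318,201). Next I'll take the wrist camera over the rack.

```bash
python3 -m creep '[[1,-0.8,-0.29,-0.25,0],[1,-0.8,-0.29,-0.25,0],[1,-0.8,-0.29,-0.25,0],[1,-0.8,-0.29,-0.25,0],[1,-0.8,-0.29,-0.25,0],[1,-0.8,-0.29,-0.25,0],[1,-0.8,-0.29,-0.25,0],[1,-0.8,-0.29,-0.25,0],[1,-0.8,-0.29,-0.25,0],[1,-0.8,-0.29,-0.25,0]]' 60
cat >> h.py <<'E'
def look(f,labels):
    W=save("wrist",f); out={}
    for l in labels:
        r=eyes.place_of("wrist",l); out[l]=r
        print(l,[(np.round(q["centre"],1),round(q["confidence"],2)) for q in r[:3]])
    import pickle; pickle.dump((W,out),open(f[:-3]+"pkl","wb"))
    s=manip.get_state(); print(s["clock"],s["position"],s["ee_rot"],s["qpos"].round(3)); return W,out
E
python3 - <<'E'
from h import *
look("pics/w1.png",["blue_collar","blue_head","orange_head","fork_plus","fork_minus"])
E
```

```text
clock: 2.15
position: [0.5123, 0.293, 0.3321]
ee_rot: [0.003, 0.149, 0.989, -0.0]
contact_force: [-0.3, 0.1, -0.6]
width: 0.0854
gripper_force: 0.0
blue_collar [(array([279. , 206.7]), 0.63)]
blue_head [(array([282.8, 192.9]), 0.95), (array([  9.5, 224.1]), 0.59)]
orange_head [(array([213.6, 197.1]), 0.61)]
fork_plus [(array([280. , 204.4]), 0.83), (array([283.6, 192.4]), 0.5)]
fork_minus [(array([209.3, 203.6]), 0.64), (array([83.4, 95.6]), 0.53)]
2.45 [0.50574344 0.29711452 0.33084784] [-5.01028223e-04  1.44974782e-01  9.89435223e-01 -2.84852405e-05] [ 0.412  0.254  1.235  0.     1.654 -0.868]
```

View pics/w1.png

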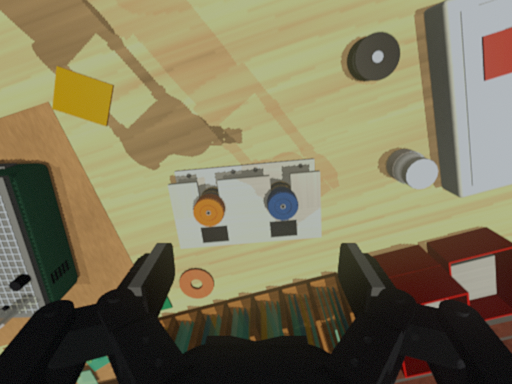

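The wrist view shows the blue head at (283,203) in the right-hand (+y) fork. The slots open toward the image top, which is the robot side. Orange is at (209,210).

```bash
cat >> h.py <<'E'
def blob(im,lo,hi,near,rad=40):
    hsv=cv2.cvtColor(im["frame"],cv2.COLOR_RGB2HSV); m=cv2.inRange(hsv,np.array(lo),np.array(hi))
    n,l,s,c=cv2.connectedComponentsWithStats(m)
    k=[i for i in range(1,n) if np.hypot(*(c[i]-near))<rad]
    if not k: return None
    i=max(k,key=lambda i:s[i][4]); return c[i],s[i]
BL=((100,120,40),(125,255,255)); OR=((5,150,80),(18,255,255))
E
python3 - <<'E'
from h import *; import pickle
W,_=pickle.load(open("pics/w1.pkl","rb"))
S=eyes.get_image("side");T=eyes.get_image("top")
for nm,rng,n in(("blue",BL,((283,203),(193,147),(169,176))),("orange",OR,((209,210),(213,165),(203,184)))):
    ob=[(im,blob(im,*rng,np.array(p),15)) for im,p in zip((W,S,T),n)]
    for im,b in ob: print(nm,b)
    ob=[(im,b[0]) for im,b in ob if b is not None]
    X=tri(ob);print(X.round(4),"W only z.068",ray(ob[0][0],ob[0][1],.072).round(4),[ (proj(i,X)-c).round(1) for i,c in ob])
R=np.array(W["R"]);print("cam",-R.T@W["t"],R[2])
E
```

```text
blue (array([282.30184805, 205.35728953]), array([269, 193,  28,  26, 487], dtype=int32))
blue (array([193.248, 147.424]), array([187, 142,  13,  12, 125], dtype=int32))
blue (array([168.54615385, 175.2       ]), array([162, 169,  14,  13, 130], dtype=int32))
[0.6162 0.3065 0.0659] W only z.068 [0.6152 0.3068 0.072 ] [array([-0.3, -0.8]), array([ 0.1, -0.2]), array([-0.1, -0.2])]
orange (array([208.36650869, 211.10742496]), array([194, 197,  30,  29, 633], dtype=int32))
orange (array([212.20666667, 165.06666667]), array([206, 159,  14,  13, 150], dtype=int32))
orange (array([203.        , 183.95238095]), array([198, 179,  11,  11,  63], dtype=int32))
[0.589  0.1867 0.0683] W only z.068 [0.5895 0.1896 0.072 ] [array([-1.4, -0.7]), array([0. , 0.2]), array([-0.6, -0.6])]
cam [0.4322893  0.31857575 0.49937945] [ 0.31122162 -0.09524089 -0.94555289]
```

```bash
python3 -m creep '[[1,-0.2,0.083,-0.1,0],[1,-0.2,0.083,0.1,0],[1,-0.2,0.083,0.3,0],[1,-0.2,0.083,0.34,0],[1,-0.2,0.083,0.34,0],[1,-0.2,0.083,0.34,0],[1,-0.2,0.083,0.34,0]]'
python3 - <<'E'
from h import *; import pickle
W,o=look("pics/w2.png",["blue_collar"])
b=blob(W,*BL,np.array(o["blue_collar"][0]["centre"]),60);print(b)
W1,_=pickle.load(open("pics/w1.pkl","rb"))
print(tri([(W,b[0]),(W1,(282.3,205.36))]),ray(W,b[0],.066), proj(W,np.array([.616,.307,.065])))
E
```

```text
clock: 3.25
position: [0.6137, 0.3074, 0.1601]
ee_rot: [-0.002, 0.145, 0.989, -0.001]
contact_force: [0.4, 0.1, 0.9]
width: 0.0854
gripper_force: 0.0
blue_collar [(array([253. , 184.7]), 0.74)]
3.35 [0.61594351 0.30821552 0.16428023] [0.00203583 0.14552262 0.98935206 0.00123254] [ 0.363  0.467  1.309  0.     1.36  -0.916]
(array([246.26161369, 173.78728606]), array([229, 161,  44,  33, 409], dtype=int32))
[0.58399913 0.30976849 0.14329568] [0.60363826 0.30173688 0.066     ] [255.35060532 183.82940411]
```

View pics/w2.png

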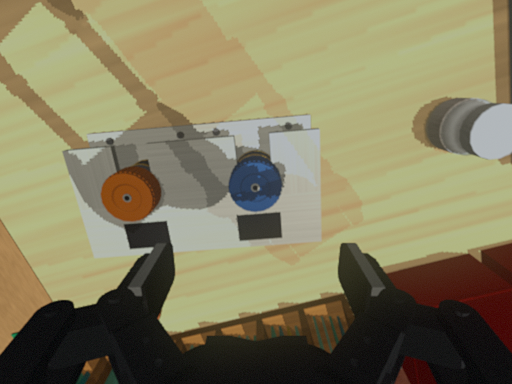

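The blue collar's top centre is at about (255,187) and orange's at (127,198). My blue colour blob failed here because of shading, so I'll use the visible hole centres.

```bash
python3 - <<'E'
from h import *; import pickle
W,o=pickle.load(open("pics/w2.pkl","rb"));W1,_=pickle.load(open("pics/w1.pkl","rb"))
print(ray(W,(255,187.5),.078),ray(W,(253,184.7),.065),ray(W,(127,198),.078),ray(W1,(283,206.5),.078),tri([(W,(255,187.5)),(W1,(283,206.5))]))
E
```

```text
[0.61529477 0.30692852 0.078     ] [0.61619211 0.30457632 0.065     ] [0.59088116 0.18981492 0.078     ] [0.61482416 0.30748345 0.078     ] [0.61514203 0.30719621 0.07779456]
```

```bash
python3 -m creep '[[1,0,0,0.1,0],[1,0,0,0.15,0],[1,0,0,0.186,0],[1,0,0,0.186,0],[0,0,0,0.186,0],[0,0,0,0.186,0],[0,0,0,0.186,0],[0,0,0,0.186,0],[0,0,0,0.186,0],[0,0,0,0.186,0]]' 60
python3 - <<'E'
from h import *
print(manip.get_state())
E
```

```text
clock: 4.35
position: [0.6149, 0.3072, 0.0683]
ee_rot: [0.0, 0.146, 0.989, 0.0]
contact_force: [0.8, 0.6, 0.5]
width: -0.0001
gripper_force: 0.0
{'clock': 4.35, 'qpos': array([ 3.62113433e-01,  5.33428255e-01,  1.44111395e+00,  6.53413453e-05,
        1.16671806e+00, -9.15875310e-01]), 'qd': array([ 3.25326812e-04,  4.34195581e-03,  2.27974702e-03, -6.92249938e-04,
        8.34564700e-05,  4.67404911e-04]), 'effort': array([ 1.04842774e-02, -5.44376206e+01, -2.24929279e+01,  6.66138712e-04,
       -3.60859507e-03,  8.68480242e-06]), 'position': array([0.61489728, 0.30717165, 0.06833574]), 'ee_rot': array([1.30538532e-04, 1.45894048e-01, 9.89300206e-01, 1.07157546e-04]), 'contact_force': array([0.75825275, 0.63872539, 0.49335058]), 'moment': array([-0.01719212,  0.01255487, -0.03918787]), 'gripper_force': 0.0, 'width': -5.369916475327205e-05}
```

The fingers shut on nothing, so I'll look.

```bash
python3 - <<'E'
from h import *
save("wrist","pics/w3.png");S=save("side","pics/s3.png");T=eyes.get_image("top")
w=cv2.imread("pics/w3.png");c=cv2.resize(S["frame"][90:230,130:290,::-1],None,fx=2.4,fy=2.4)
t=cv2.resize(T["frame"][130:230,120:240,::-1],None,fx=2.4,fy=2.4)
o=np.zeros((384+240,900,3),np.uint8);o[:384,:512]=w;o[:336,512:896]=c[:336];o[384:624,:288]=t
cv2.imwrite("pics/c3.png",cv2.resize(o,None,fx=.88,fy=.88))
E
```

```text
(no output)
```

View pics/c3.png

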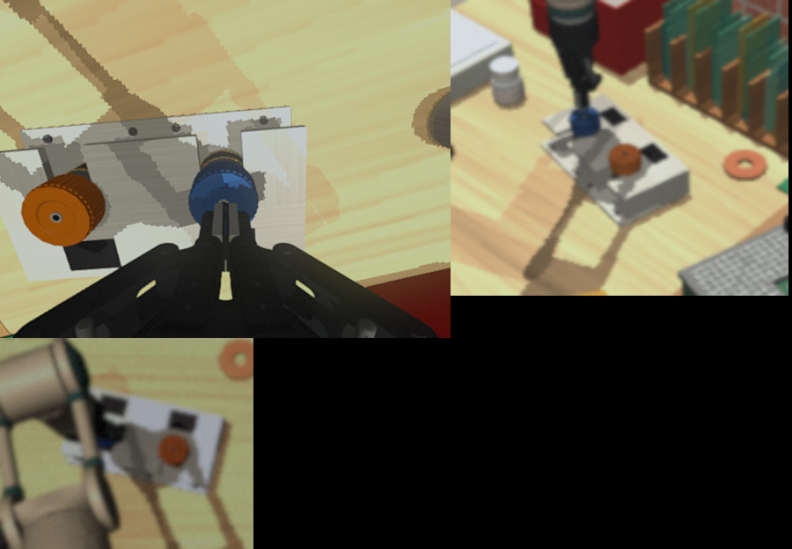

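```bash
python3 - <<'E'
from h import *
W=eyes.get_image("wrist")
for z in(.054,.068,.073,.078,.085,.1): print(z,proj(W,np.array([.615,.307,z])))
print(proj(W,np.array([.5908,.1898,.078])))
r=eyes.place_of("wrist","blue_collar");print(r[:1])
cv2.imwrite("pics/c4.png",cv2.resize(W["frame"][140:290,170:340,::-1],None,fx=4,fy=4,interpolation=cv2.INTER_CUBIC)[:600,:680])
E
```

```text
0.054 [254.4548253  216.89235238]
0.068 [254.34846551 225.96571679]
0.073 [254.30670002 229.52865576]
0.078 [254.26268837 233.28321134]
0.085 [254.19693999 238.89208814]
0.1 [254.03714401 252.52399756]
[ 63.67997952 248.64492427]
[{'centre': [252.4, 224.4], 'confidence': 0.88}]
```

View pics/c4.png

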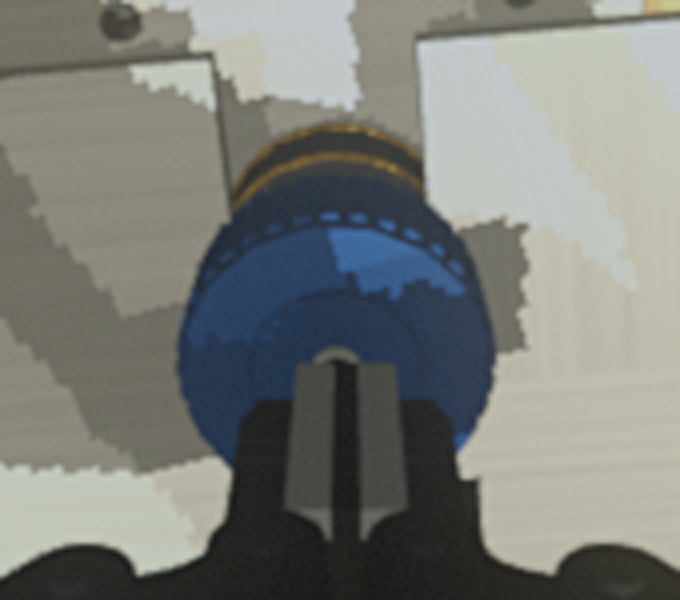

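The shut fingertips seem to sit over the collar's top, just touching it. I'll open and check the geometry from the side camera.

```bash
python3 -m creep '[[1,0,0,0,0],[1,0,0,0,0],[1,0,0,0,0],[1,0,0,0,0],[1,0,0,0,0],[1,0,0,0,0]]'
python3 - <<'E'
from h import *
W=save("wrist","pics/w5.png");S=eyes.get_image("side")
s=manip.get_state();p=s["position"];print(p)
for z in(.04,.054,.068,.078):
    print(z,proj(S,np.array([p[0],p[1],z])),proj(W,np.array([.615,.307,z])))
c=cv2.resize(S["frame"][100:190,150:250,::-1],None,fx=2.88,fy=2.88,interpolation=cv2.INTER_CUBIC)
o=np.zeros((384,800,3),np.uint8);o[:,:512]=W["frame"][:,:,::-1];o[:259,512:800]=c[:259,:288];cv2.imwrite("pics/c5.png",o)
for l in("blue_collar","blue_head"):print(l,[(q["centre"],q["confidence"]) for q in eyes.place_of("wrist",l)[:2]])
E
```

```text
clock: 5.2
position: [0.6148, 0.3072, 0.0681]
ee_rot: [0.0, 0.146, 0.989, 0.0]
contact_force: [-0.3, 1.1, 0.2]
width: 0.0849
gripper_force: 0.0
[0.61484383 0.30716522 0.06813131]
0.04 [193.61971827 153.35150646] [254.47950103 208.85113321]
0.054 [193.25891374 150.13029423] [254.38463188 216.78292299]
0.068 [192.89415381 146.87376875] [254.27621335 225.84754514]
0.078 [192.63115315 144.52573585] [254.18878165 233.15750639]
blue_collar [([250.8, 228.5], 0.72)]
blue_head [([255.9, 196.6], 0.61)]
```

View pics/c5.png

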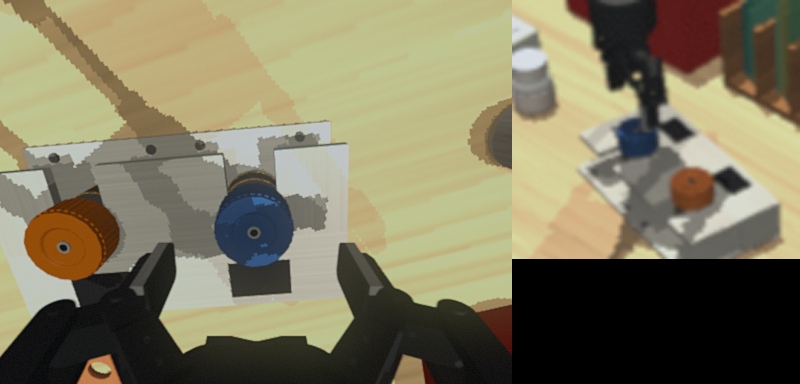

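```bash
python3 - <<'E'
from h import *
W=eyes.get_image("wrist");p=manip.get_state()["position"]
tx=np.array([-.957,.289,0]);ty=np.array([.289,.957,0])
print(W["fx"],(-np.array(W["R"]).T@W["t"]-p))
for z in(.054,.067,.08,.09,.1,.11):
  for ex in(.011,-.011):
    q=np.array([p[0],p[1],z])+tx*ex; print(z,ex,[proj(W,q+s*.0427*ty).round(1) for s in(-1,1)])
cv2.imwrite("pics/c6.png",cv2.resize(W["frame"][220:320,110:400,::-1],None,fx=2.75,fy=2.75,interpolation=cv2.INTER_CUBIC))
E
```

```text
287.1153909878191 [-0.07925369  0.02491941  0.16773383]
0.054 0.011 [array([191.8, 201.7]), array([317.3, 201.7])]
0.054 -0.011 [array([194. , 230.7]), array([315.1, 230.7])]
0.067 0.011 [array([187.5, 209.2]), array([321.4, 209.2])]
0.067 -0.011 [array([190. , 239.9]), array([319. , 239.9])]
0.08 0.011 [array([182.5, 217.8]), array([326.1, 217.8])]
0.08 -0.011 [array([185.4, 250.3]), array([323.3, 250.2])]
0.09 0.011 [array([178.2, 225.4]), array([330.2, 225.3])]
0.09 -0.011 [array([181.5, 259.3]), array([327.1, 259.3])]
0.1 0.011 [array([173.4, 233.8]), array([334.9, 233.8])]
0.1 -0.011 [array([177. , 269.4]), array([331.4, 269.4])]
0.11 0.011 [array([167.9, 243.4]), array([340.1, 243.4])]
0.11 -0.011 [array([172. , 280.8]), array([336.1, 280.8])]
```

View pics/c6.png

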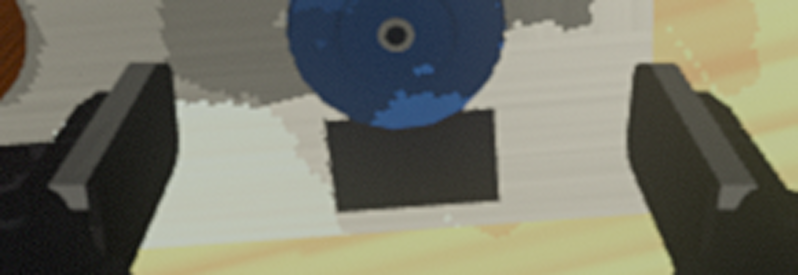

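The fingertips' image positions (172,243) and (342,243), opened to 85 mm, put the tips at z≈0.108. The shut ones are at ≈0.095. So the real tips stand about 41 mm higher than the reported TCP implies, and that explains the missed grasp. The head has not moved. I'll go 40 mm deeper, watching the force.

```bash
python3 -m creep '[[1,0,0,0.03,0],[1,0,0,0.06,0],[1,0,0,0.08,0],[1,0,0,0.08,0],[1,0,0,0.08,0]]'
python3 -m creep '[[0,0,0,0,0],[0,0,0,0,0],[0,0,0,0,0],[0,0,0,0,0],[0,0,0,0,0],[0,0,0,0,0]]' 60
```

```text
clock: 5.95
position: [0.615, 0.3072, 0.0282]
ee_rot: [0.0, 0.146, 0.989, 0.0]
contact_force: [-0.2, 0.4, -0.6]
width: 0.0853
gripper_force: 0.0
clock: 6.55
position: [0.6155, 0.3073, 0.0294]
ee_rot: [0.001, 0.146, 0.989, 0.0]
contact_force: [-0.9, -0.4, 5.2]
width: 0.0484
gripper_force: 62.8
```

```bash
python3 -m creep '[[0,0,0,-0.006,0],[0,0,0,-0.006,0],[0,0.03,-0.0026,-0.006,0],[0,0.06,-0.005,-0.006,0],[0,0.09,-0.0077,-0.006,0],[0,0.12,-0.0103,-0.006,0]]'
python3 -m creep '[[0,0.03,-0.0026,0,0],[0,0.06,-0.005,0,0],[0,0.09,-0.0077,0,0],[0,0.12,-0.0103,0,0],[0,0.12,-0.0103,0,0],[0,0.12,-0.0103,0,0]]'
```

```text
clock: 7.15
position: [0.5536, 0.3198, 0.0309]
ee_rot: [-0.001, 0.146, 0.989, -0.0]
contact_force: [0.2, -0.2, -3.2]
width: 0.048
gripper_force: 62.3
clock: 7.75
position: [0.4972, 0.3322, 0.0314]
ee_rot: [0.001, 0.145, 0.989, 0.0]
contact_force: [1.4, 0.3, -2.3]
width: 0.0483
gripper_force: 62.3
```

The head is out and hanging in the grip. Now I'll lift it and carry it to a viewpoint beside the arbor.

```bash
python3 -m creep '[[0,0,0,-0.08,0],[0,0,0,-0.16,0],[0,-0.02,-0.06,-0.24,0],[0,-0.04,-0.13,-0.32,0],[0,-0.06,-0.2,-0.4,0],[0,-0.08,-0.27,-0.418,0],[0,-0.105,-0.34,-0.418,0],[0,-0.125,-0.41,-0.418,0]]'
python3 -m creep '[[0,-0.022,-0.07,0,0],[0,-0.044,-0.14,0,0],[0,-0.066,-0.21,0,0],[0,-0.088,-0.28,0,0],[0,-0.11,-0.35,0,0],[0,-0.135,-0.434,0,0],[0,-0.135,-0.434,0,0],[0,-0.135,-0.434,0,0],[0,-0.135,-0.434,0,0]]'
python3 - <<'E'
from h import *
look("pics/w6.png",["arbor_tip","arbor_pin","arbor_seat","seal_top","grinder","blue_collar"])
E
```

```text
clock: 8.55
position: [0.4992, 0.1156, 0.2415]
ee_rot: [0.002, 0.146, 0.989, 0.0]
contact_force: [-0.1, 0.0, -3.3]
width: 0.048
gripper_force: 63.3
clock: 9.45
position: [0.4998, -0.1093, 0.2401]
ee_rot: [0.0, 0.146, 0.989, 0.0]
contact_force: [1.5, 0.6, -2.8]
width: 0.0483
gripper_force: 63.5
arbor_tip [(array([171.6, 234. ]), 0.59)]
arbor_pin [(array([179.7, 221.3]), 0.96)]
arbor_seat [(array([182.7, 218.3]), 0.7), (array([196.9, 189.5]), 0.67), (array([478.6, 151.8]), 0.4)]
seal_top [(array([179.7, 219.5]), 0.58)]
grinder [(array([196.9, 191.8]), 0.63)]
blue_collar []
9.8 [ 0.49971323 -0.10893903  0.24017779] [1.03994497e-04 1.45239522e-01 9.89396517e-01 4.08439069e-05] [-0.351  0.161  1.574  0.     1.406 -1.63 ]
```

View pics/w6.png

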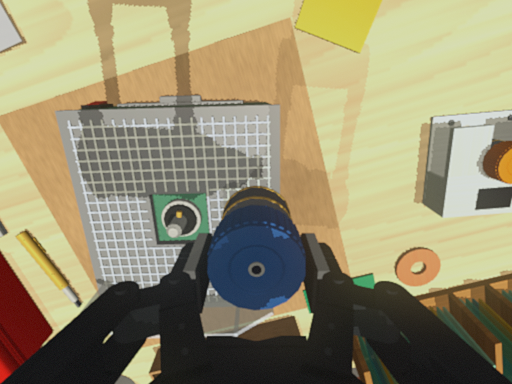

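The held head is upright, with its collar hole at (256,269). The arbor tip is at about (173,231) and the pin at (180,218). One more view from a second place.

```bash
python3 -m creep '[[0,-0.08,0,0,0],[0,-0.16,0,0,0],[0,-0.2,0,0,0],[0,-0.2,0,0,0],[0,-0.2,0,0,0]]'
python3 - <<'E'
from h import *; import pickle
B,o2=look("pics/w7.png",["arbor_tip","arbor_pin","arbor_seat","seal_top","blue_collar"])
A,o1=pickle.load(open("pics/w6.pkl","rb"))
for l in("arbor_tip","arbor_pin","arbor_seat","seal_top"):
    if o1[l] and o2[l]: print(l,tri([(A,o1[l][0]["centre"]),(B,o2[l][0]["centre"])]).round(4))
X=ray(A,(173,231),.137);print(X,proj(B,X))
c=np.hstack([cv2.resize(i["frame"][y:y+100,x:x+100,::-1],(400,400),interpolation=cv2.INTER_CUBIC) for i,x,y in((A,130,170),(B,*[int(v-50) for v in proj(B,X)]))])
print([int(v-50) for v in proj(B,X)]);cv2.imwrite("pics/c7.png",c)
# held head centre (top hole) from A in tool coords
s=manip.get_state(); 
E
```

```text
clock: 10.3
position: [0.595, -0.138, 0.2394]
ee_rot: [-0.001, 0.146, 0.989, 0.0]
contact_force: [-0.7, -0.3, -2.7]
width: 0.048
gripper_force: 63.5
arbor_tip [(array([159.3, 139.2]), 0.7), (array([427.1, 210. ]), 0.66)]
arbor_pin [(array([168.7, 132.9]), 0.88)]
arbor_seat [(array([172.3, 133.1]), 0.7)]
seal_top [(array([171.8, 132. ]), 0.78)]
blue_collar [(array([251.8, 256.2]), 0.63), (array([342. , 243.5]), 0.35)]
10.6 [ 0.594709   -0.13818221  0.2405827 ] [1.92594873e-04 1.45814858e-01 9.89311877e-01 1.10338790e-05] [-0.342  0.314  1.365  0.     1.462 -1.62 ]
arbor_tip [ 0.5314 -0.2109  0.1394]
arbor_pin [ 0.5297 -0.2084  0.1137]
arbor_seat [ 0.5316 -0.2087  0.1018]
seal_top [ 0.5297 -0.2081  0.1087]
[ 0.52967014 -0.20825371  0.137     ] [163.04525938 136.12131835]
[113, 86]
```

View pics/c7.png

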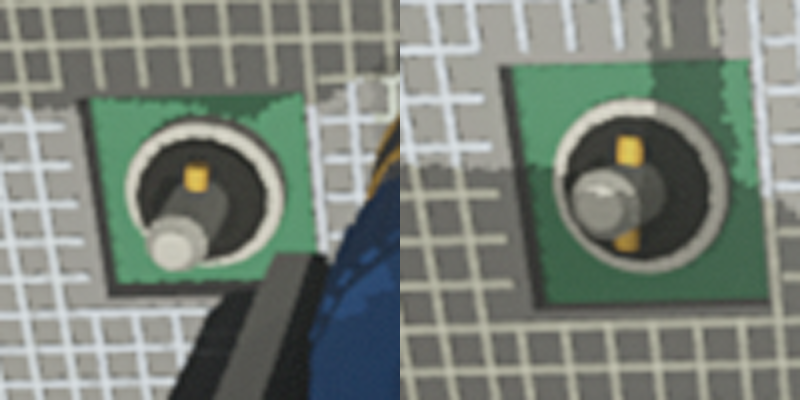

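```bash
python3 - <<'E'
from h import *; import pickle
B,_=pickle.load(open("pics/w7.pkl","rb"));A,_=pickle.load(open("pics/w6.pkl","rb"))
X=tri([(A,(173,232.5)),(B,(164,136.7))]);print(X,ray(A,(173,232.5),.137),ray(B,(164,136.7),.137))
H=ray(A,(256,269),.2886);print("head",H,"tcp",[.4997,-.1090],"d",H[:2]-[.4997,-.1090])
hb=B["frame"][245:300,225:290]; g=cv2.cvtColor(hb,cv2.COLOR_RGB2GRAY)
print(H[:2]-[.4997,-.109])
E
```

```text
[ 0.53017005 -0.20704762  0.14000129] [ 0.53130437 -0.20891767  0.137     ] [ 0.53042968 -0.20760592  0.137     ]
head [ 0.49929506 -0.10819673  0.2886    ] tcp [0.4997, -0.109] d [-0.00040494  0.00080327]
[-0.00040494  0.00080327]
```

The arbor axis is at (0.531,-0.208), with the tip at z≈0.14 as expected. The held head is centred on the TCP within 1 mm. I'll go above the arbor and then down with force checks.

```bash
python3 -m creep '[[0,0.04,-0.087,0,0],[0,0.081,-0.173,0,0],[0,0.081,-0.173,0.05,0],[0,0.081,-0.173,0.1,0],[0,0.081,-0.173,0.15,0],[0,0.081,-0.173,0.165,0],[0,0.081,-0.173,0.165,0],[0,0.081,-0.173,0.165,0]]'
python3 -m creep '[[0,0,0,0.01,0],[0,0,0,0.02,0],[0,0,0,0.03,0],[0,0,0,0.03,0]]'
```

```text
clock: 11.4
position: [0.5324, -0.2099, 0.1588]
ee_rot: [0.001, 0.146, 0.989, -0.0]
contact_force: [-0.1, -0.5, -3.0]
width: 0.0479
gripper_force: 64.0
clock: 11.8
position: [0.5311, -0.2093, 0.1418]
ee_rot: [-0.001, 0.146, 0.989, 0.0]
contact_force: [-0.2, 0.0, -3.0]
width: 0.0487
gripper_force: 64.0
```

```bash
python3 -m creep '[[0,0,0,0.008,0],[0,0,0,0.016,0],[0,0,0,0.022,0],[0,0,0,0.026,0],[0,0,0,0.026,0]]'
python3 -m creep '[[0,0,0,0.003,0],[0,0,0,0.005,0],[0,0,0,0.005,0]]'
```

```text
clock: 12.3
position: [0.5316, -0.2096, 0.1295]
ee_rot: [-0.0, 0.146, 0.989, 0.0]
contact_force: [-0.3, -0.9, -2.1]
width: 0.0482
gripper_force: 64.2
clock: 12.6
position: [0.5321, -0.2098, 0.129]
ee_rot: [0.001, 0.146, 0.989, -0.0]
contact_force: [-2.4, 0.7, 6.9]
width: 0.0481
gripper_force: 64.8
```

It is riding on the pin as expected, so I'll turn it under light press.

```bash
python3 -m creep '[[0,0,0,0.001,0.012],[0,0,0,0.001,0.024],[0,0,0,0.001,0.036],[0,0,0,0.001,0.048],[0,0,0,0.001,0.06],[0,0,0,0.001,0.072],[0,0,0,0.001,0.084],[0,0,0,0.001,0.096],[0,0,0,0.001,0.108],[0,0,0,0.001,0.12]]'
python3 -c "
from h import *
s=manip.get_state();print(s['qpos'].round(3),s['moment'],s['contact_force'])"
```

```text
clock: 13.6
position: [0.5319, -0.2112, 0.1288]
ee_rot: [0.002, 0.501, 0.866, -0.001]
contact_force: [-2.7, -1.1, 7.5]
width: 0.048
gripper_force: 64.9
[-0.498  0.323  1.636 -0.003  1.179 -1.019] [-0.36131309  0.66506998  0.06327515] [-2.70216643 -1.12182632  7.45723635]
```

```bash
python3 -m creep '[[0,0,0,0,0.012],[0,0,0,0,0.024],[0,0,0,0,0.036],[0,0,0,0,0.048],[0,0,0,0,0.06],[0,0,0,0,0.072],[0,0,0,0,0.084],[0,0,0,0,0.096],[0,0,0,0,0.108],[0,0,0,0,0.12]]'
```

```text
clock: 14.6
position: [0.5318, -0.2104, 0.1275]
ee_rot: [0.001, 0.784, 0.621, -0.0]
contact_force: [-2.5, -0.6, 7.1]
width: 0.0484
gripper_force: 64.9
```

```bash
python3 -m creep '[[0,0,0,0,0.012],[0,0,0,0,0.024],[0,0,0,0,0.036],[0,0,0,0,0.048],[0,0,0,0,0.06],[0,0,0,0,0.072],[0,0,0,0,0.084],[0,0,0,0,0.096],[0,0,0,0,0.108],[0,0,0,0,0.12]]'
python3 -c "
from h import *
s=manip.get_state();print(s['qpos'].round(3),s['moment'],s['contact_force'],s['position'])"
```

```text
clock: 15.6
position: [0.5326, -0.2109, 0.1289]
ee_rot: [0.002, 0.958, 0.288, 0.001]
contact_force: [-1.7, -0.7, 7.0]
width: 0.0482
gripper_force: 64.8
[-4.980e-01  3.230e-01  1.636e+00 -1.000e-03  1.178e+00  4.890e-01] [-0.16629237  0.32372399  0.07798349] [-1.66803458 -0.65059297  6.99667274] [ 0.53263143 -0.21093056  0.12885402]
```

```bash
python3 -m creep '[[0,0,0,0,0.012],[0,0,0,0,0.024],[0,0,0,0,0.036],[0,0,0,0,0.048],[0,0,0,0,0.06],[0,0,0,0,0.072],[0,0,0,0,0.084],[0,0,0,0,0.096],[0,0,0,0,0.108],[0,0,0,0,0.12]]'
python3 -c "
from h import *
s=manip.get_state();print(s['qpos'].round(3),s['moment'],s['contact_force'],s['position'])"
```

```text
clock: 16.6
position: [0.5328, -0.211, 0.129]
ee_rot: [0.001, 0.996, -0.085, 0.002]
contact_force: [-0.9, -0.5, 7.6]
width: 0.0481
gripper_force: 64.8
[-4.980e-01  3.230e-01  1.635e+00 -1.000e-03  1.178e+00  1.243e+00] [-0.16668209  0.29396595  0.06320588] [-0.89087064 -0.46762178  7.64148219] [ 0.53276728 -0.21098426  0.12895064]
```

```bash
python3 -m creep '[[0,0,0,0.002,0.008],[0,0,0,0.004,0.016],[0,0,0,0.004,0.024],[0,0,0,0.004,0.032],[0,0,0,0.004,0.04],[0,0,0,0.004,0.048],[0,0,0,0.004,0.056],[0,0,0,0.004,0.064],[0,0,0,0.004,0.072],[0,0,0,0.004,0.08]]'
python3 -c "
from h import *
s=manip.get_state();print(s['qpos'].round(3),s['moment'],s['contact_force'],s['position'])"
```

```text
clock: 17.6
position: [0.5329, -0.2117, 0.1285]
ee_rot: [0.002, 0.944, -0.329, 0.003]
contact_force: [-3.5, -0.9, 13.9]
width: 0.048
gripper_force: 65.6
[-0.498  0.324  1.637 -0.002  1.175  1.745] [-0.19045757  0.74246133  0.10581937] [-3.51729974 -0.93674087 13.93657746] [ 0.53293065 -0.21165907  0.12845842]
```

No drop in 200°. With so shallow a press the slot edges can ride up over the round pin. I'll turn back slower, pressing harder and gripping tighter.

```bash
python3 -m creep '[[0,0,0,0.003,0],[0,0,0,0.006,-0.008],[0,0,0,0.006,-0.016],[0,0,0,0.006,-0.024],[0,0,0,0.006,-0.032],[0,0,0,0.006,-0.04],[0,0,0,0.006,-0.048],[0,0,0,0.006,-0.056],[0,0,0,0.006,-0.064],[0,0,0,0.006,-0.072]]' 90
python3 -c "
from h import *
s=manip.get_state();print(s['qpos'].round(3),s['moment'],s['contact_force'],s['position'])"
```

```text
clock: 18.6
position: [0.5339, -0.2107, 0.1285]
ee_rot: [0.002, 0.994, -0.108, 0.004]
contact_force: [-5.2, 3.7, 28.9]
width: 0.0474
gripper_force: 90.2
[-0.497  0.323  1.638  0.     1.172  1.289] [ 0.59974471  1.18300727 -0.20717675] [-5.2376385   3.74724814 28.91225174] [ 0.53387975 -0.21072308  0.12848356]
```

```bash
python3 -m creep '[[0,0,0,0,-0.008],[0,0,0,0,-0.016],[0,0,0,0,-0.024],[0,0,0,0,-0.032],[0,0,0,0,-0.04],[0,0,0,0,-0.048],[0,0,0,0,-0.056],[0,0,0,0,-0.064],[0,0,0,0,-0.072],[0,0,0,0,-0.08]]'
```

```text
clock: 19.6
position: [0.5335, -0.2096, 0.1285]
ee_rot: [0.001, 0.99, 0.143, 0.003]
contact_force: [-5.7, 4.9, 30.4]
width: 0.0476
gripper_force: 90.3
```

```bash
python3 -m creep '[[0,0,0,0,-0.009],[0,0,0,0,-0.018],[0,0,0,0,-0.027],[0,0,0,0,-0.036],[0,0,0,0,-0.045],[0,0,0,0,-0.054],[0,0,0,0,-0.063],[0,0,0,0,-0.072],[0,0,0,0,-0.081],[0,0,0,0,-0.09]]'
```

```text
clock: 20.6
position: [0.5328, -0.2098, 0.1282]
ee_rot: [0.002, 0.911, 0.413, 0.002]
contact_force: [-6.2, 4.9, 29.7]
width: 0.0474
gripper_force: 90.3
```

```bash
python3 -m creep '[[0,0,0,0,-0.009],[0,0,0,0,-0.018],[0,0,0,0,-0.027],[0,0,0,0,-0.036],[0,0,0,0,-0.045],[0,0,0,0,-0.054],[0,0,0,0,-0.063],[0,0,0,0,-0.072],[0,0,0,0,-0.081],[0,0,0,0,-0.09]]'
python3 -c "
from h import *
s=manip.get_state();print(s['qpos'].round(3),s['moment'],s['contact_force'],s['position'])"
```

```text
clock: 21.6
position: [0.5327, -0.2104, 0.1257]
ee_rot: [0.003, 0.759, 0.651, 0.001]
contact_force: [-2.5, 0.1, 8.7]
width: 0.0476
gripper_force: 92.9
[-0.497  0.325  1.642 -0.     1.17  -0.345] [0.14700357 0.49425064 0.07212691] [-2.49415244  0.08942808  8.72872432] [ 0.53266342 -0.21035739  0.12568249]
```

The force fell and z sank near q6≈-0.35, so the keyway is engaging. I'll hold the angle and press on.

```bash
python3 -m creep '[[0,0,0,0.004,0],[0,0,0,0.008,0],[0,0,0,0.008,0],[0,0,0,0.008,0]]'
python3 -c "
from h import *
s=manip.get_state();print(s['qpos'].round(3),s['moment'],s['contact_force'],s['position'])"
```

```text
clock: 22.0
position: [0.5327, -0.2113, 0.1231]
ee_rot: [0.003, 0.759, 0.651, 0.0]
contact_force: [-6.5, 1.1, 22.4]
width: 0.0476
gripper_force: 94.8
[-0.497  0.327  1.645 -0.003  1.162 -0.345] [0.19552557 1.20976034 0.667911  ] [-6.45597034  1.14123695 22.42283334] [ 0.53268551 -0.21127628  0.12310295]
```

The +0.67 Nm torque says it wants to turn further the same way.

```bash
python3 -m creep '[[0,0,0,0,-0.005],[0,0,0,0,-0.01],[0,0,0,0,-0.01],[0,0,0,0,-0.01]]'
python3 -c "
from h import *
s=manip.get_state();print(s['qpos'].round(3),s['moment'],s['contact_force'],s['position'])"
```

```text
clock: 22.4
position: [0.5324, -0.2108, 0.1208]
ee_rot: [0.002, 0.738, 0.674, -0.0]
contact_force: [-3.0, 0.5, 12.2]
width: 0.0478
gripper_force: 93.2
[-0.498  0.33   1.648 -0.002  1.16  -0.406] [-0.03092667  0.73935162  0.25890331] [-2.99254769  0.471946   12.24936078] [ 0.53236188 -0.21080131  0.12080947]
```

It has dropped over the pin and the torque is easing. Now I'll centre the angle and push home.

```bash
python3 -m creep '[[0,0,0,0,-0.004],[0,0,0,0.004,-0.006],[0,0,0,0.008,-0.006],[0,0,0,0.012,-0.006],[0,0,0,0.016,-0.006],[0,0,0,0.016,-0.006],[0,0,0,0.016,-0.006]]'
python3 -c "
from h import *
s=manip.get_state();print(s['qpos'].round(3),s['moment'],s['contact_force'],s['position'])"
```

```text
clock: 23.1
position: [0.5324, -0.2108, 0.1164]
ee_rot: [0.003, 0.726, 0.688, 0.0]
contact_force: [-7.0, 2.3, 30.3]
width: 0.0475
gripper_force: 95.5
[-0.497  0.333  1.655 -0.002  1.148 -0.444] [0.5383178  1.82215314 0.06812648] [-6.96099989  2.33838951 30.29139404] [ 0.5323763  -0.21082471  0.11638909]
```

```bash
python3 -m creep '[[0,0,0,-0.004,0],[0,0,0,-0.008,0],[0,0,0,-0.008,0],[0,0,0,-0.008,0]]'
python3 - <<'E'
from h import *
W=save("wrist","pics/w8.png");S=eyes.get_image("side")
s=manip.get_state();print(s['moment'],s['contact_force'],s['position'],s['gripper_force'])
c=cv2.resize(S["frame"][170:290,225:370,::-1],None,fx=2,fy=2,interpolation=cv2.INTER_CUBIC)
o=np.zeros((384,800,3),np.uint8);o[:,:512]=W["frame"][:,:,::-1];o[:240,512:800]=c[:,:288];cv2.imwrite("pics/c8.png",o)
for z in(.165,.170): print(proj(W,np.array([.5307,-.2083,z])))
E
```

```text
clock: 23.5
position: [0.5323, -0.2107, 0.1165]
ee_rot: [0.002, 0.726, 0.688, 0.0]
contact_force: [-3.7, 0.8, 12.7]
width: 0.0478
gripper_force: 92.8
[0.00561848 0.72089187 0.01504442] [-3.06835138  0.62785201 12.96384615] [ 0.53233416 -0.21071963  0.11651525] 92.80173897743225
[253.62289843 267.47232537]
[253.58147404 273.75496077]
```

View pics/c8.png

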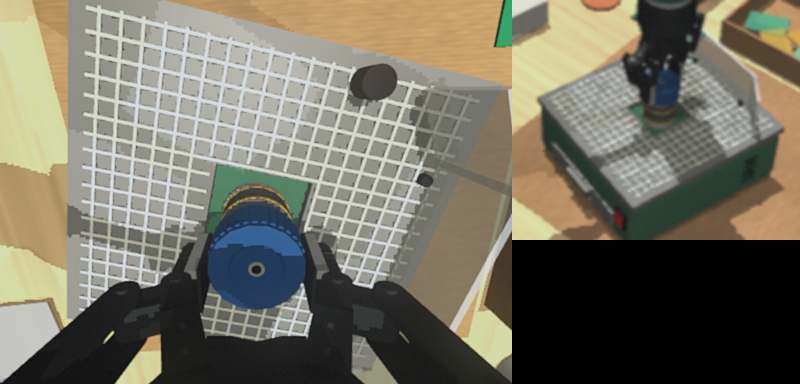

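The picture shows the head upright in the well, with its collar hole at (256,269) and the fingers on the collar. z stayed at 0.1165 while the force dropped 17 N, so it is on the hard stop. I'll add a little press for margin and hand in.

```bash
python3 -m creep '[[0,0,0,0.004,0],[0,0,0,0.004,0],[0,0,0,0.004,0],[0,0,0,0.004,0]]' && python3 -c "
from rig import manip
print(manip.sign_off())"
```

```text
clock: 24.0
position: [0.5324, -0.2108, 0.1165]
ee_rot: [0.003, 0.726, 0.688, 0.0]
contact_force: [-6.2, 1.5, 22.7]
width: 0.0474
gripper_force: 94.8
the job is handed in; nothing more can be done
None
```

The blue head is keyed over the pin and pushed onto its seat, and the fingers still hold the collar, pressing down with about 23 N; I handed the job in at 24 s, but the hand-in gave no verdict.

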